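# Seat the stitching template on the punching jig's dowels

## Task

Get the punching jig ready for the next strap: take the blue stitching template by its wooden grip bar and lower it gently onto the jig so that both steel dowels come up through its two holes and it lies flat on the board. Then let go of it; either way round is fine. Leave the orange template, which belongs to another jig, where it lies.

Things in the scene. Friction and masses are not known exactly. Their poses are not given: they have to be found in the camera images.
- blue_template: The template to seat: loose blue acrylic plate 200 x 90 x 10 mm, 0.2-0.35 kg, lying flat. Origin: centre of its underside; x along its length, y across, z up. Two round through holes, 25 mm in diameter, at x = +-75 mm, y = 0. In the middle stands a wooden grip bar, 60 mm along x, 20 mm along y, from 10 to 50 mm above the underside: pinch it across its 20 mm. The same after a half turn about z.
- jig: Fixed punching jig: dark hardwood board 240 x 140 x 20 mm, white pad flush in its top. Origin: centre of its underside; x along its length, z up. The plate seats on the board's top, 20 mm above the origin. Two upright steel dowels at x = +-75 mm, y = 0 rise 32 mm above the top: 20 mm in diameter for the lowest 12 mm, then tapering to a 6 mm tip that draws a plate a few mm off-centre into place.
- orange_template: A template of another jig, to be left alone: orange acrylic plate 150 x 90 mm, 10 mm thick, loose, with the same grip bar, its two 25 mm holes only 100 mm apart, so that it cannot fit this jig. Origin: centre of its underside; x along its length, z up.
Things that resemble listed ones, but are neither listed nor needed, are in the scene too. Of the things that look like the blue_template, the smaller one is meant.

How it is judged:
By the outcome, as a careful person would: the job done as asked, in the order asked, and still so for the second after the job is handed in, with the robot touching nothing.
It also fails if it takes over 38 s, if anything falls off the work surface, if the arm or the gripper's body presses on something with over 40 N, if the wrist force passes 120 N, or if a joint passes its speed limit or range.

## Robot

A 6-joint arm with a two-finger parallel gripper is mounted at the origin on the work surface. World frame = base frame: x ahead of the robot, y to its left, z up, the work surface at z = 0. Lengths are in m, angles in degrees, forces in N, time in s.
With the tool pointing down it reaches from about 0.275 to 0.75 m from the base axis. Payload 10.2 kg.
Tool frame: the origin (TCP) lies on the centre line of the jaws, within the pads' length; the fingertips stand 19 mm ahead of it and the grasp point (between the pads) is the TCP; z points along the fingers, y is the line along which they close (so a half turn about z gives the same grasp; the last joint's range is limited). The gripper opens to 85 mm and grips with 20 to 120 N. Pads are 22 mm wide; open, the fingers measure 114 mm over their backs; the gripper's body (76 mm by 85 mm) begins 54 mm behind the grasp point. The pads swing forward as they close: fully open they stand 13 mm farther back than shut.
Start: joints at [58.247, 17.928, 85.812, -0, 76.261, -12.8], TCP at [0.171, 0.497, 0.25] pointing down, gripper open.
Joint ranges: [-168.41, 168.41], [-55.51, 124.54], [10.69, 146.95], [-70.63, 250.63], [1, 178], [-165.06, 165.06]. Speed limits (degrees/s): [136.94, 136.94, 172.46, 180, 180, 180].

## Interface

Orientations are given as [roll, pitch, yaw] about the fixed x, y, z axes, in that order (R = Rz(yaw) Ry(pitch) Rx(roll)).
In Python, from workcell import r, imaging, job gives the robot as it stands. The module is installed in compiled form; this text tells all that it offers.
- The arm moves only by the tool send_rows, never from a script. Its argument "targets" is a list of rows, each an object of numbers: "gripper": the finger opening in mm, from 0 to 85.4; "tx", "ty", "tz": the shift along the tool's x, y, z in mm; "turn": the turn about the tool's z in degrees. A call has exactly 10 rows; each row is the pose to reach, as a shift and turn from the pose commanded when the call began, along the tool's axes at that moment; what a row does not reach only later rows make up. A row lasts 1/12 s, in which the tool goes at most 41.7 mm and 7.16 degrees, less where a joint would pass 70% of its speed; a pose out of reach is approached as far as the arm can. A call with a gripper value outside its range is refused whole. The fingers move at their own pace and stop on an object; "squeeze" is the grip in N (left out, the last holds). Time passes only in rows, so rows that repeat a pose let the fingers close, or fill a call up. It gives the time, the measured TCP pose, the force, the opening and the grip force at its end, in the units of the state.
- r.state(): the state, without advancing time (a new reading comes with each control period).
- imaging.camera(name): name is "side" or "top" or "wrist"; returns the picture (384x512x3 uint8, red, green, blue); there is no depth.
- imaging.get_calibration(name): a dict with "camera_matrix" (3x3 intrinsics, pixels), "distortion" ([k1, k2, p1, p2, k3] as OpenCV has them; the pictures are not rectified), "extrinsics" (4x4, takes a point from camera to world coordinates); the wrist camera has in their place "T_tool_cam" (4x4, takes a point from camera to tool coordinates, whose origin is the TCP and whose axes are the flange's). Camera axes: x right, y up, looking along -z (the intrinsics and any distortion apply to the point x, -y, -z); pixel columns grow to the right and rows downward; lengths in m; the calibration is good to about 2 mm. A picture is of the moment at which its call begins: read the wrist's pose just before it. get_calibration takes no time and is no camera call.
- job.hand_in(): hands the job in; it is judged then, once.
The state is a dict: "time_s": time; "joints": joint angles; "joint_velocities": joint speeds; "joint_torque": joint torques, N m; "ee_pos": TCP position; "tcp_rot": TCP orientation; "contact_force": force on the tool from outside, world axes, zero at the start; "ft_torque": the same for the moment, N m; "width": finger opening in m; "finger_force": force on a finger pad.
Only numpy, scipy, OpenCV 4.12 (cv2) and the standard library are available. Lean on these libraries where they do the work, as an engineer would, in place of code of your own. Each camera call takes 0.05 s, during which the arm holds its last target. There are 200 camera calls.

## Working session

There is one attempt and no reset: what is moved stays moved. The work goes in short steps, Python scripts to look and compute and a tool call to move; the robot and the scene stay as the last step left them, time stands still between calls to the robot, and variables do not carry over. Pictures are saved under pics/ and viewed, at most 10 in all, crops included, and the job is handed in when it is done.

Besides the shell and the picture viewer there is one more tool, called after "Call:" by a JSON object that holds its "op" and its "data", one argument or row to a line. send_rows: Moves the arm, as the interface text tells. Its arguments: {"type":"object","properties":{"targets":{"type":"array"},"squeeze":{"type":"number"}},"required":["targets"]}

```bash
mkdir -p pics; python3 - <<'E'
from workcell import r, imaging
import cv2,numpy as np
s=r.state();print(s['time_s'],s['ee_pos'],s['tcp_rot'])
for n in('top','side'):
    im=imaging.camera(n);cv2.imwrite(f'pics/{n}0.png',im[:,:,::-1])
    c=imaging.get_calibration(n);print(n,{k:np.round(v,4).tolist() for k,v in c.items()})
print(imaging.get_calibration('wrist'))
E
```

```text
0.0 [0.17040811 0.49633771 0.24975263] [-1.79931395e+02 -1.47283267e-02  1.61049650e+02]
top {'camera_matrix': [[392.722, 0.0, 252.7661], [0.0, 392.722, 187.1214], [0.0, 0.0, 1.0]], 'distortion': [-0.0672, 0.0, 0.0, 0.0, 0.0], 'extrinsics': [[0.0106, 0.9977, -0.0668, 0.3348], [-0.9998, 0.0093, -0.0202, 0.0024], [-0.0196, 0.067, 0.9976, 1.0764], [0.0, 0.0, 0.0, 1.0]]}
side {'camera_matrix': [[414.6288, 0.0, 251.339], [0.0, 414.6288, 189.2753], [0.0, 0.0, 1.0]], 'distortion': [0.0413, 0.0, 0.0, 0.0, 0.0], 'extrinsics': [[0.6927, 0.3939, -0.6041, -0.2403], [-0.721, 0.3577, -0.5935, -0.6351], [-0.0177, 0.8467, 0.5318, 0.6215], [0.0, 0.0, 0.0, 1.0]]}
{'camera_matrix': array([[274.03580128,   0.        , 255.81412643],
       [  0.        , 274.03580128, 193.26114909],
       [  0.        ,   0.        ,   1.        ]]), 'distortion': array([-0.01259048,  0.        ,  0.        ,  0.        ,  0.        ]), 'T_tool_cam': array([[ 8.00035983e-04,  9.63330494e-01,  2.68316455e-01,
         6.81595121e-02],
       [ 9.99999646e-01, -7.00560065e-04, -4.66482114e-04,
        -3.82007097e-05],
       [-2.61404653e-04,  2.68316733e-01, -9.63330713e-01,
        -1.23288979e-01],
       [ 0.00000000e+00,  0.00000000e+00,  0.00000000e+00,
         1.00000000e+00]])}
```

View pics/top0.png

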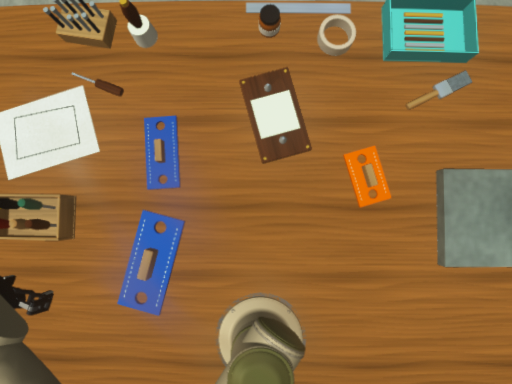

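View pics/side0.png

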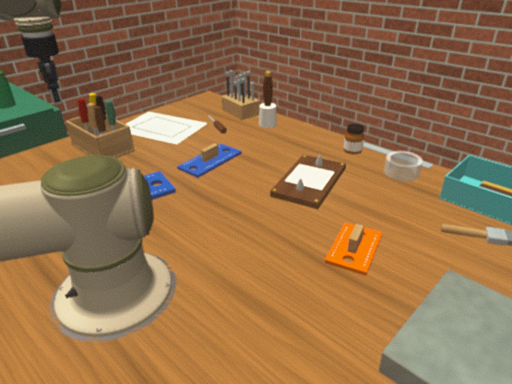

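The top view shows the smaller blue plate at about (162,152), with the larger one at (152,262). The jig is at (275,115) with dowels near (267,87) and (282,141), and the orange plate is at (368,176). Next I'll measure by casting rays.

```bash
cat > h.py <<'E'
import cv2,numpy as np
from scipy.spatial.transform import Rotation as Ro
from workcell import r, imaging
def grab(n):
    s=r.state();im=imaging.camera(n);c=imaging.get_calibration(n)
    if n=='wrist':
        T=np.eye(4);T[:3,:3]=Ro.from_euler('xyz',s['tcp_rot'],degrees=True).as_matrix();T[:3,3]=s['ee_pos'];T=T@c['T_tool_cam']
    else:T=c['extrinsics']
    return im,c,np.array(T),s
def cast(px,c,T,z):
    p=cv2.undistortPoints(np.float64(px).reshape(-1,1,2),c['camera_matrix'],c['distortion'])[:,0]
    d=np.c_[p[:,0],-p[:,1],-np.ones(len(p))]@T[:3,:3].T
    return T[:3,3]+d*((z-T[2,3])/d[:,2])[:,None]
def mask(im,lo,hi):
    return cv2.inRange(cv2.cvtColor(im,cv2.COLOR_RGB2HSV),lo,hi)
BLUE=((105,120,60),(128,255,255))
def blobs(m,amin=200):
    cs,h=cv2.findContours(m,cv2.RETR_CCOMP,cv2.CHAIN_APPROX_NONE)
    return [(c,[cs[j] for j in range(len(cs)) if h[0][j][3]==i and cv2.contourArea(cs[j])>15]) for i,c in enumerate(cs) if h[0][i][3]<0 and cv2.contourArea(c)>amin]
def rect(px,c,T,z):
    w=cv2.minAreaRect(np.float32(cast(px,c,T,z)[:,:2]*1000))
    b=cv2.boxPoints(w);e=[b[1]-b[0],b[2]-b[1]];l=max(e,key=np.linalg.norm)
    return np.round(w[0],1),np.round(sorted(w[1]),1),round(np.degrees(np.arctan2(l[1],l[0]))%180,1)
E
python3 - <<'E'
from h import *
im,c,T,s=grab('top')
for o,hs in blobs(mask(im,*BLUE)):
    print('blue',rect(o,c,T,.01))
    for h in hs:
        x,y,w,hh=cv2.boundingRect(h);print('  hole px',x+w/2,y+hh/2,w,hh,np.round(cast([[x+w/2-.5,y+hh/2-.5]],c,T,.01)[0]*1000,1), 'z0',rect(h,c,T,.01))
for o,hs in blobs(mask(im,(3,170,150),(14,255,255))): print('orange',rect(o,c,T,.01))
roi=np.zeros(im.shape[:2],np.uint8);roi[60:168,230:320]=1
for o,_ in blobs(mask(im,(0,0,200),(180,70,255))*roi): print('pad',rect(o,c,T,.02))
hsv=cv2.cvtColor(im,cv2.COLOR_RGB2HSV)
print('board px',hsv[75,255],hsv[75,235],hsv[150,270],hsv[120,320])
m=(hsv[:,:,2]<115).astype(np.uint8)*255*roi
for o,_ in blobs(m,1000): print('board',rect(o,c,T,.02))
v=im[60:170,230:325][:,:,::-1];cv2.imwrite('pics/j.png',cv2.resize(v,None,fx=5,fy=5,interpolation=cv2.INTER_CUBIC))
E
```

```text
blue (array([199.1, 300.2]), array([119.3, 263.5]), np.float32(166.1))
  hole px 141.5 298.0 15 16 [102.9 324.4  10. ] z0 (array([103. , 324.5]), array([38.7, 40.5]), np.float32(1.1))
  hole px 147.0 264.5 24 35 [193.8 311.1  10. ] z0 (array([193.8, 310.5]), array([45.5, 97.1]), np.float32(165.6))
  hole px 161.0 227.5 14 15 [294.8 274.6  10. ] z0 (array([294.8, 276. ]), array([34.7, 35.2]), np.float32(46.4))
blue (array([502.1, 277.8]), array([ 89.8, 198.1]), np.float32(4.3))
  hole px 163.0 179.0 12 12 [427.6 272.4  10. ] z0 (array([426.3, 272.4]), array([29.1, 29.7]), np.float32(46.2))
  hole px 159.5 150.5 13 27 [506.6 284.4  10. ] z0 (array([506.6, 284.4]), array([33.7, 73.1]), np.float32(1.8))
  hole px 160.5 125.5 11 11 [576.8 283.8  10. ] z0 (array([576.2, 283.1]), array([26.3, 27.5]), np.float32(136.0))
orange (array([ 439.9, -286.6]), array([ 97.3, 155. ]), np.float32(16.8))
pad (array([607., -34.]), array([109. , 109.2]), np.float32(106.2))
board px [ 14 176 120] [ 16 181 149] [ 12 158  92] [ 15 173 134]
board (array([605.6, -35. ]), array([139.8, 242.4]), np.float32(16.0))
```

View pics/j.png

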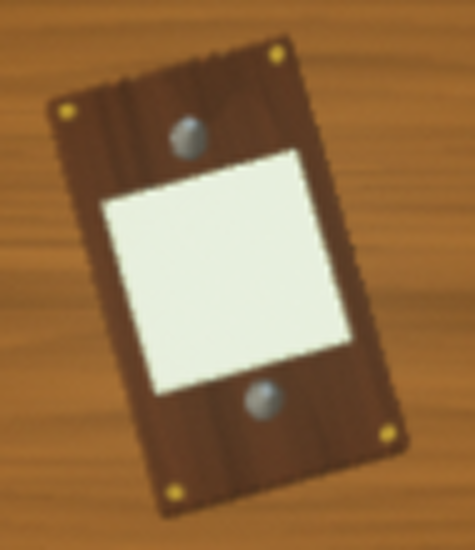

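The sizes agree: the small blue plate measures 198x90 with holes 150 mm apart, centre (502,278), yaw 4.3°. The jig measures 242x140, centre about (606,-34.5), yaw 16°. Next I move above the template.

Call:
{"op": "send_rows", "data": {
  "targets": [
    {"gripper": 85, "tx": -20, "ty": -5, "tz": 0, "turn": -2},
    {"gripper": 85, "tx": -55, "ty": -14, "tz": 0, "turn": -5},
    {"gripper": 85, "tx": -93, "ty": -24, "tz": 0, "turn": -8},
    {"gripper": 85, "tx": -131, "ty": -34, "tz": 0, "turn": -11},
    {"gripper": 85, "tx": -169, "ty": -44, "tz": 0, "turn": -14},
    {"gripper": 85, "tx": -207, "ty": -53, "tz": 0, "turn": -17},
    {"gripper": 85, "tx": -245, "ty": -63, "tz": 0, "turn": -20},
    {"gripper": 85, "tx": -283, "ty": -73, "tz": 0, "turn": -22},
    {"gripper": 85, "tx": -315, "ty": -81, "tz": 0, "turn": -23},
    {"gripper": 85, "tx": -340, "ty": -87, "tz": 0, "turn": -23.3}
  ]
}}

```text
time_s: 0.98
ee_pos: [0.4658, 0.3019, 0.2499]
tcp_rot: [-180.0, -0.0, -175.7]
contact_force: [-0.9, -0.5, -0.3]
width: 0.0848
finger_force: 0.0
```

```bash
cat > b.py <<'E'
from h import *
import sys
im,c,T,s=grab('wrist');print(s['time_s'],s['ee_pos'],s['tcp_rot'])
cv2.imwrite(f'pics/w{s["time_s"]:.2f}.png',im[:,:,::-1])
for o,hs in blobs(mask(im,*BLUE),1500):
    print('blue',rect(o,c,T,.01),cv2.boundingRect(o))
    for h in hs: print('  in',rect(h,c,T,.01),rect(h,c,T,.0),cv2.boundingRect(h))
E
python3 b.py
```

```text
0.9833 [0.4657629 0.3018841 0.2499445] [-1.79977452e+02 -2.09655781e-02 -1.75692044e+02]
blue (array([502.2, 278. ]), array([ 89. , 198.3]), np.float32(4.4)) (201, 120, 69, 140)
  in (array([574.9, 284.1]), array([23.8, 24.4]), np.float32(51.0)) (array([579.8, 283.7]), array([24.5, 25.1]), np.float32(51.0)) (229, 235, 19, 16)
  in (array([510.8, 275.9]), array([26., 77.]), np.float32(3.7)) (array([513.9, 275.3]), array([26.8, 79.1]), np.float32(3.7)) (225, 173, 20, 54)
  in (array([427.4, 273.1]), array([25.7, 26.2]), np.float32(94.3)) (array([428.2, 272.4]), array([26.4, 27. ]), np.float32(94.3)) (226, 129, 21, 21)
blue (array([288.6, 277.3]), array([ 82.8, 119. ]), np.float32(75.9)) (189, 0, 118, 73)
  in (array([313.1, 319.1]), array([5.7, 8. ]), np.float32(142.6)) (array([310.8, 319.7]), array([5.8, 8.2]), np.float32(142.6)) (277, 42, 6, 9)
  in (array([300.3, 322.3]), array([4.9, 8.8]), np.float32(165.2)) (array([297.7, 323. ]), array([5., 9.]), np.float32(165.2)) (281, 30, 6, 9)
  in (array([287.3, 325.5]), array([4.5, 8.6]), np.float32(165.3)) (array([284.2, 326.3]), array([4.6, 8.9]), np.float32(165.3)) (285, 18, 6, 9)
  in (array([290.2, 228.6]), array([5.3, 8.8]), np.float32(166.1)) (array([287.3, 226.8]), array([5.5, 9. ]), np.float32(166.1)) (202, 14, 6, 9)
  in (array([297.7, 276. ]), array([31.6, 33.1]), np.float32(136.4)) (array([295. , 275.4]), array([32.4, 34. ]), np.float32(136.4)) (230, 13, 30, 31)
  in (array([274.5, 328.9]), array([4.4, 8.5]), np.float32(165.3)) (array([271.1, 329.8]), array([4.5, 8.7]), np.float32(165.3)) (289, 6, 6, 9)
  in (array([277.5, 231.8]), array([5.3, 8.6]), np.float32(166.1)) (array([274.2, 230. ]), array([5.4, 8.9]), np.float32(166.1)) (205, 2, 6, 9)
```

Wrist and top views agree to within 0.2 mm. Next I descend onto the grip bar.

Call:
{"op": "send_rows", "data": {
  "targets": [
    {"gripper": 85, "tx": -12, "ty": -9, "tz": 5, "turn": 0},
    {"gripper": 85, "tx": -25, "ty": -20, "tz": 25, "turn": 0},
    {"gripper": 85, "tx": -34.5, "ty": -26.6, "tz": 55, "turn": 0},
    {"gripper": 85, "tx": -34.5, "ty": -26.6, "tz": 90, "turn": 0},
    {"gripper": 85, "tx": -34.5, "ty": -26.6, "tz": 125, "turn": 0},
    {"gripper": 85, "tx": -34.5, "ty": -26.6, "tz": 158, "turn": 0},
    {"gripper": 85, "tx": -34.5, "ty": -26.6, "tz": 185, "turn": 0},
    {"gripper": 85, "tx": -34.5, "ty": -26.6, "tz": 203, "turn": 0},
    {"gripper": 85, "tx": -34.5, "ty": -26.6, "tz": 212, "turn": 0},
    {"gripper": 85, "tx": -34.5, "ty": -26.6, "tz": 215, "turn": 0}
  ]
}}

```text
time_s: 1.87
ee_pos: [0.4994, 0.2799, 0.0337]
tcp_rot: [-180.0, -0.2, -175.6]
contact_force: [1.1, 0.3, 0.7]
width: 0.0847
finger_force: 0.0
```

Call:
{"op": "send_rows", "data": {
  "squeeze": 50,
  "targets": [
    {"gripper": 60},
    {"gripper": 40},
    {"gripper": 28},
    {"gripper": 22},
    {"gripper": 15},
    {"gripper": 10},
    {"gripper": 10},
    {"gripper": 10},
    {"gripper": 10},
    {"gripper": 10}
  ]
}}

```text
schema error: expected keys gripper, tx, ty, tz, turn
```

Call:
{"op": "send_rows", "data": {
  "squeeze": 50,
  "targets": [
    {"gripper": 60, "tx": 0, "ty": 0, "tz": 0, "turn": 0},
    {"gripper": 40, "tx": 0, "ty": 0, "tz": 0, "turn": 0},
    {"gripper": 28, "tx": 0, "ty": 0, "tz": 0, "turn": 0},
    {"gripper": 22, "tx": 0, "ty": 0, "tz": 0, "turn": 0},
    {"gripper": 15, "tx": 0, "ty": 0, "tz": 0, "turn": 0},
    {"gripper": 10, "tx": 0, "ty": 0, "tz": 0, "turn": 0},
    {"gripper": 10, "tx": 0, "ty": 0, "tz": 0, "turn": 0},
    {"gripper": 10, "tx": 0, "ty": 0, "tz": 0, "turn": 0},
    {"gripper": 10, "tx": 0, "ty": 0, "tz": 0, "turn": 0},
    {"gripper": 10, "tx": 0, "ty": 0, "tz": 0, "turn": 0}
  ]
}}

```text
time_s: 2.7
ee_pos: [0.5007, 0.2799, 0.0361]
tcp_rot: [180.0, 0.1, -175.6]
contact_force: [-1.0, -2.1, 6.4]
width: 0.0193
finger_force: 51.3
```

The gripper holds the bar (width 19 mm, 51 N). Next I lift.

Call:
{"op": "send_rows", "data": {
  "targets": [
    {"gripper": 10, "tx": 0, "ty": 0, "tz": -4, "turn": 0},
    {"gripper": 10, "tx": 0, "ty": 0, "tz": -14, "turn": 0},
    {"gripper": 10, "tx": 0, "ty": 0, "tz": -30, "turn": 0},
    {"gripper": 10, "tx": 0, "ty": 0, "tz": -50, "turn": 0},
    {"gripper": 10, "tx": 0, "ty": 0, "tz": -70, "turn": 0},
    {"gripper": 10, "tx": 0, "ty": 0, "tz": -90, "turn": 0},
    {"gripper": 10, "tx": 0, "ty": 0, "tz": -105, "turn": 0},
    {"gripper": 10, "tx": 0, "ty": 0, "tz": -115, "turn": 0},
    {"gripper": 10, "tx": 0, "ty": 0, "tz": -120, "turn": 0},
    {"gripper": 10, "tx": 0, "ty": 0, "tz": -120, "turn": 0}
  ]
}}

```text
time_s: 3.53
ee_pos: [0.5004, 0.28, 0.1561]
tcp_rot: [180.0, 0.1, -175.6]
contact_force: [0.5, -0.9, -2.8]
width: 0.0192
finger_force: 49.8
```

```bash
python3 - <<'E'
from h import *
s=r.state();print(s['ee_pos'],s['tcp_rot'],s['width'],s['contact_force'])
# plate underside height ~ ee_z-.035 ; top +.01
z=s['ee_pos'][2]-.0255
for n in('wrist','top'):
    im,c,T,s=grab(n);cv2.imwrite(f'pics/lift_{n}.png',im[:,:,::-1])
    for o,hs in blobs(mask(im,*BLUE),1500 if n=='wrist' else 600):
        print(n,rect(o,c,T,z),cv2.boundingRect(o))
        for h in hs: print('   in',rect(h,c,T,z))
E
```

```text
[0.50038953 0.28000216 0.15607795] [ 1.79985772e+02  6.20918179e-02 -1.75646787e+02] 0.01916402025043458 [ 0.49260576 -0.88758407 -2.82740539]
wrist (array([462.6, 277.3]), array([ 89.2, 120.1]), np.float32(4.4)) (167, 55, 179, 216)
   in (array([508.9, 315.9]), array([2.4, 6.7]), np.float32(7.6))
   in (array([514.3, 246.1]), array([3. , 6.7]), np.float32(1.2))
   in (array([499.2, 315. ]), array([3. , 6.5]), np.float32(4.3))
   in (array([504.5, 245.3]), array([2.9, 6.5]), np.float32(1.2))
   in (array([489. , 314.1]), array([2.9, 6.3]), np.float32(7.7))
   in (array([494.4, 244.5]), array([2.9, 6.3]), np.float32(1.1))
   in (array([479.3, 313.4]), array([2.9, 6.1]), np.float32(7.7))
   in (array([484.6, 243.8]), array([2.9, 6.1]), np.float32(1.1))
   in (array([469.3, 312.6]), array([2.8, 5.9]), np.float32(8.0))
   in (array([474.6, 243.1]), array([2.8, 5.9]), np.float32(1.0))
   in (array([459.3, 312.1]), array([2.9, 6.2]), np.float32(1.5))
   in (array([464.6, 242.4]), array([2.8, 6.2]), np.float32(1.0))
   in (array([449.3, 311.5]), array([2.7, 6. ]), np.float32(7.9))
   in (array([454.7, 241.7]), array([2.7, 6. ]), np.float32(1.0))
   in (array([439.3, 310.6]), array([2.7, 5.8]), np.float32(7.9))
   in (array([444.6, 241. ]), array([2.7, 5.8]), np.float32(0.9))
   in (array([429.5, 309.7]), array([2.6, 5.7]), np.float32(7.9))
   in (array([434.9, 240.2]), array([3.1, 5.6]), np.float32(4.3))
   in (array([419.7, 308.9]), array([2.6, 5.4]), np.float32(8.0))
   in (array([424.7, 239.5]), array([2.8, 5.9]), np.float32(8.1))
   in (array([427.4, 274.7]), array([24.1, 24.1]), np.float32(49.8))
top (array([243.2, 247. ]), array([ 82.7, 170. ]), np.float32(166.9)) (150, 212, 34, 76)
   in (array([299.3, 245.1]), array([30.9, 31.1]), np.float32(45.6))
top (array([502.7, 260.7]), array([ 54.7, 198.5]), np.float32(1.9)) (145, 104, 23, 81)
```

View pics/lift_wrist.png

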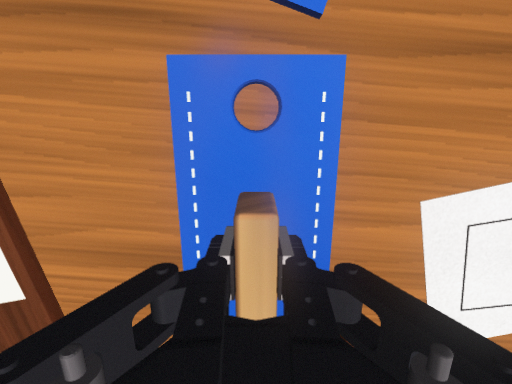

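The wrist view shows the plate held level, with its rear hole at about (257,106). The plate centre comes out at TCP (+1.9, +0.4) mm and its yaw matches the tool. Next I carry it to beside the jig for a better look.

Call:
{"op": "send_rows", "data": {
  "targets": [
    {"gripper": 10, "tx": -2, "ty": -6, "tz": -4, "turn": -0.5},
    {"gripper": 10, "tx": -8, "ty": -20, "tz": -12, "turn": -1.5},
    {"gripper": 10, "tx": -16, "ty": -40, "tz": -23, "turn": -3},
    {"gripper": 10, "tx": -25, "ty": -62, "tz": -35, "turn": -4.5},
    {"gripper": 10, "tx": -34, "ty": -84, "tz": -48, "turn": -6},
    {"gripper": 10, "tx": -43, "ty": -106, "tz": -60, "turn": -7.5},
    {"gripper": 10, "tx": -52, "ty": -128, "tz": -73, "turn": -9},
    {"gripper": 10, "tx": -60, "ty": -148, "tz": -84, "turn": -10.5},
    {"gripper": 10, "tx": -65, "ty": -161, "tz": -91, "turn": -11.5},
    {"gripper": 10, "tx": -67, "ty": -166, "tz": -94, "turn": -11.8}
  ]
}}

```text
time_s: 4.47
ee_pos: [0.5806, 0.1171, 0.2497]
tcp_rot: [-180.0, 0.0, -163.9]
contact_force: [0.3, -0.6, -2.6]
width: 0.0193
finger_force: 49.9
```

```bash
python3 b.py; ls -t pics | head -1; cp "pics/$(ls -t pics | head -1)" pics/over.png
```

```text
4.4667 [0.58056712 0.11714331 0.24974756] [-1.79961603e+02  2.46400716e-02 -1.63919893e+02]
blue (array([586.2, 118.7]), array([218.2, 293. ]), np.float32(16.1)) (167, 55, 179, 216)
  in (array([677.5, 234.1]), array([ 5.9, 16.4]), np.float32(19.3)) (array([682. , 237.9]), array([ 6. , 16.8]), np.float32(19.3)) (312, 249, 5, 11)
  in (array([725.1,  69.9]), array([ 7.3, 16.3]), np.float32(12.9)) (array([730.9,  69.1]), array([ 7.5, 16.7]), np.float32(12.9)) (195, 249, 6, 11)
  in (array([654.6, 227.1]), array([ 7.2, 15.7]), np.float32(16.1)) (array([658.5, 230.6]), array([ 7.4, 16.2]), np.float32(16.1)) (312, 234, 6, 11)
  in (array([702. ,  63.1]), array([ 7.2, 15.8]), np.float32(12.9)) (array([707.2,  62.2]), array([ 7.4, 16.3]), np.float32(12.9)) (194, 234, 6, 11)
  in (array([630.9, 220.2]), array([ 7.1, 15.2]), np.float32(16.1)) (array([634.1, 223.5]), array([ 7.3, 15.6]), np.float32(16.1)) (313, 218, 6, 11)
  in (array([678.3,  56.3]), array([ 7.1, 15.4]), np.float32(12.8)) (array([682.8,  55.1]), array([ 7.3, 15.8]), np.float32(12.8)) (193, 218, 6, 11)
  in (array([608. , 213.
[... 1518 characters left out ...]
.float32(19.6)) (array([490.3, 182.2]), array([ 6.6, 14.2]), np.float32(19.6)) (320, 111, 6, 12)
  in (array([538.2,  16.3]), array([ 7.7, 13.6]), np.float32(16.0)) (array([538.9,  14.1]), array([ 7.9, 13.9]), np.float32(16.0)) (186, 111, 7, 12)
  in (array([467.8, 173. ]), array([ 6.3, 13.3]), np.float32(19.7)) (array([466.5, 175. ]), array([ 6.5, 13.6]), np.float32(19.7)) (321, 91, 6, 12)
  in (array([514.9,   9.9]), array([ 6.9, 13.3]), np.float32(19.9)) (array([514.9,   7.4]), array([ 7.1, 13.7]), np.float32(19.9)) (185, 91, 7, 12)
  in (array([503.4,  95.1]), array([58.7, 58.8]), np.float32(61.5)) (array([503.1,  95. ]), array([60.4, 60.4]), np.float32(61.5)) (232, 82, 48, 50)
w4.47.png
```

View pics/over.png

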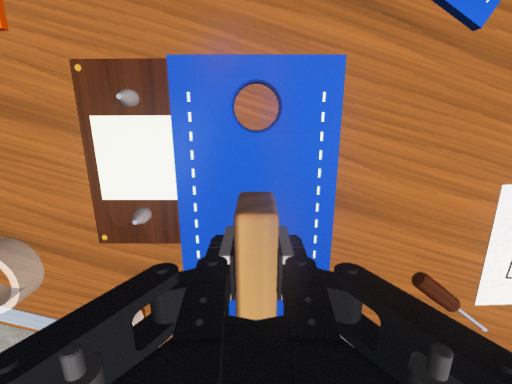

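Both dowels are clearly visible: tips near (119,96) and (134,217), bases near (132,98) and (147,214). The pad's left edge runs from (90,115) to (104,200). I cast these to world coordinates.

```bash
python3 - <<'E'
from h import *
im,c,T,s=grab('wrist')
v=im[80:235,95:170][:,:,::-1];cv2.imwrite('pics/d.png',cv2.resize(v,None,fx=4,fy=3.8,interpolation=cv2.INTER_CUBIC)[:590])
p=cast([[119,96],[134,217]],c,T,.052)[:,:2]*1000
d=p[0]-p[1];print('tips',p,'mid',p.mean(0),np.linalg.norm(d),np.degrees(np.arctan2(d[1],d[0]))%180)
p=cast([[78,67.5],[104.5,238]],c,T,.02)[:,:2]*1000
d=p[0]-p[1];print('brass',p,np.linalg.norm(d),np.degrees(np.arctan2(d[1],d[0]))%180)
E
```

```text
tips [[535.40867237 -53.77086894]
 [672.89140796 -14.2464579 ]] mid [604.15004017 -34.00866342] 143.05132524276723 16.039221384874168
brass [[ 518.74119382 -121.38487034]
 [ 731.58188492  -60.58704631]] 221.35386871274287 15.9419608159441
```

View pics/d.png

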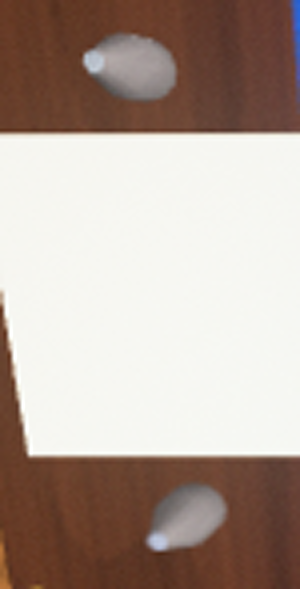

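Corrected tip pixels (118.2,96.3) and (134.5,222.4) give a span of about 149 mm (150 expected) and a midpoint of about (607,-33.5). That agrees with the top view. Next I hover over the jig.

Call:
{"op": "send_rows", "data": {
  "targets": [
    {"gripper": 10, "tx": 1, "ty": -8, "tz": 3, "turn": 0},
    {"gripper": 10, "tx": 3, "ty": -26, "tz": 12, "turn": 0},
    {"gripper": 10, "tx": 6, "ty": -48, "tz": 25, "turn": 0},
    {"gripper": 10, "tx": 9, "ty": -72, "tz": 42, "turn": 0},
    {"gripper": 10, "tx": 12, "ty": -96, "tz": 60, "turn": 0},
    {"gripper": 10, "tx": 14, "ty": -118, "tz": 78, "turn": 0},
    {"gripper": 10, "tx": 16.5, "ty": -136, "tz": 95, "turn": 0},
    {"gripper": 10, "tx": 18, "ty": -148, "tz": 110, "turn": 0},
    {"gripper": 10, "tx": 18.5, "ty": -152.6, "tz": 122, "turn": 0},
    {"gripper": 10, "tx": 18.5, "ty": -152.6, "tz": 130, "turn": 0}
  ]
}}

```text
time_s: 5.4
ee_pos: [0.6036, -0.0324, 0.1172]
tcp_rot: [179.9, -0.1, -163.9]
contact_force: [-0.3, 0.6, -3.2]
width: 0.0197
finger_force: 49.8
```

```bash
python3 - <<'E'
from h import *
im,c,T,s=grab('wrist');print(s['ee_pos'],s['tcp_rot'])
o=im[40:150,180:340][:,:,::-1]
b,cb,Tb,_=grab('side');o2=b[120:230,240:400][:,:,::-1]
f=lambda a:cv2.resize(a,None,fx=2.6,fy=2.6,interpolation=cv2.INTER_CUBIC)
cv2.imwrite('pics/hov.png',np.vstack([f(o),f(o2)]))
E
```

```text
[ 0.60356923 -0.03242853  0.11723763] [ 1.79922210e+02 -1.31636701e-01 -1.63889449e+02]
```

View pics/hov.png

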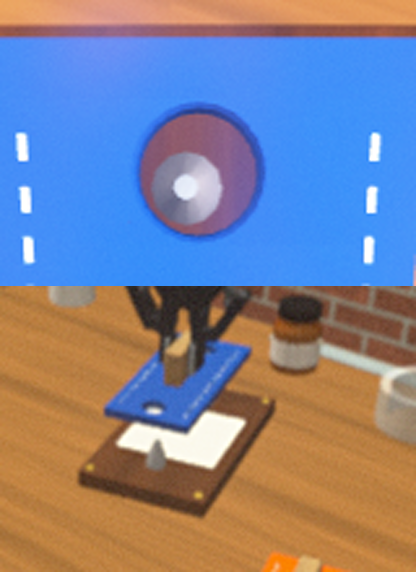

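The dowel tip shows through the hole: tip at (251.2,111.9), hole centre at (257.3,105.4). I compute the residual offset.

```bash
python3 - <<'E'
from h import *
im,c,T,s=grab('wrist');R=Ro.from_euler('xyz',s['tcp_rot'],degrees=True).as_matrix()
m=mask(im,*BLUE)
for o,hs in blobs(m,1500):
    for h in hs:
        if cv2.contourArea(h)>600: print('hole',cv2.minEnclosingCircle(h),rect(h,c,T,s['ee_pos'][2]-.0255))
a=cast([[257.3,105.4]],c,T,s['ee_pos'][2]-.0255)[0];b=cast([[251.2,111.9]],c,T,.052)[0]
print(s['ee_pos'],a*1e3,b*1e3,'tool shift',(R.T@(b-a)*1000))
E
```

```text
hole ((255.5, 106.5), 24.50520133972168) (array([533. , -51.3]), array([23.4, 23.5]), np.float32(61.7))
[ 0.60347353 -0.03119068  0.117755  ] [532.14712742 -50.86737726  92.25500316] [535.5441458  -53.79510804  52.        ] tool shift [-2.54924266 -3.8319497  40.24169658]
```

The two measurements agree on a small correction: tx about -1.5, ty about -3.2. I apply it and lower onto the tapers.

Call:
{"op": "send_rows", "data": {
  "targets": [
    {"gripper": 10, "tx": -1, "ty": -2, "tz": 2, "turn": 0},
    {"gripper": 10, "tx": -1.5, "ty": -3.2, "tz": 6, "turn": 0},
    {"gripper": 10, "tx": -1.5, "ty": -3.2, "tz": 11, "turn": 0},
    {"gripper": 10, "tx": -1.5, "ty": -3.2, "tz": 16, "turn": 0},
    {"gripper": 10, "tx": -1.5, "ty": -3.2, "tz": 21, "turn": 0},
    {"gripper": 10, "tx": -1.5, "ty": -3.2, "tz": 26, "turn": 0},
    {"gripper": 10, "tx": -1.5, "ty": -3.2, "tz": 31, "turn": 0},
    {"gripper": 10, "tx": -1.5, "ty": -3.2, "tz": 36, "turn": 0},
    {"gripper": 10, "tx": -1.5, "ty": -3.2, "tz": 40, "turn": 0},
    {"gripper": 10, "tx": -1.5, "ty": -3.2, "tz": 42, "turn": 0}
  ]
}}

```text
time_s: 6.38
ee_pos: [0.6064, -0.0349, 0.0765]
tcp_rot: [180.0, -0.0, -163.9]
contact_force: [0.7, -0.5, -2.9]
width: 0.0194
finger_force: 49.8
```

```bash
python3 - <<'E'
from h import *
im,c,T,s=grab('wrist');print(s['ee_pos'],s['contact_force'],s['ft_torque'])
o=im[40:150,180:340][:,:,::-1]
b,cb,Tb,_=grab('side');o2=b[120:230,240:400][:,:,::-1]
f=lambda a:cv2.resize(a,None,fx=2.6,fy=2.6,interpolation=cv2.INTER_CUBIC)
cv2.imwrite('pics/mid.png',np.vstack([f(o),f(o2)]))
E
```

```text
[ 0.60640894 -0.03487209  0.07651921] [ 0.7480397  -0.4573231  -2.86709038] [-0.0144948   0.04055291 -0.00882622]
```

View pics/mid.png

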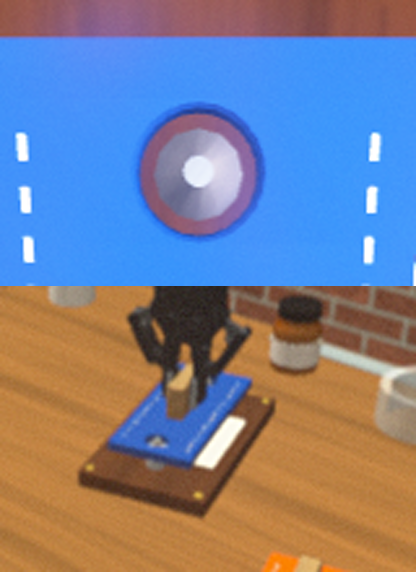

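The near dowel is centred in the hole (tip at crop (198,171), hole (201,170)), with no contact force. I continue slowly.

Call:
{"op": "send_rows", "data": {
  "targets": [
    {"gripper": 10, "tx": 0, "ty": 0, "tz": 2, "turn": 0},
    {"gripper": 10, "tx": 0, "ty": 0, "tz": 4.5, "turn": 0},
    {"gripper": 10, "tx": 0, "ty": 0, "tz": 7, "turn": 0},
    {"gripper": 10, "tx": 0, "ty": 0, "tz": 9.5, "turn": 0},
    {"gripper": 10, "tx": 0, "ty": 0, "tz": 12, "turn": 0},
    {"gripper": 10, "tx": 0, "ty": 0, "tz": 14, "turn": 0},
    {"gripper": 10, "tx": 0, "ty": 0, "tz": 16, "turn": 0},
    {"gripper": 10, "tx": 0, "ty": 0, "tz": 17, "turn": 0},
    {"gripper": 10, "tx": 0, "ty": 0, "tz": 18, "turn": 0},
    {"gripper": 10, "tx": 0, "ty": 0, "tz": 18.5, "turn": 0}
  ]
}}

```text
time_s: 7.32
ee_pos: [0.6066, -0.0349, 0.0587]
tcp_rot: [-180.0, -0.0, -163.9]
contact_force: [0.2, 0.5, -2.2]
width: 0.0197
finger_force: 49.8
```

Call:
{"op": "send_rows", "data": {
  "targets": [
    {"gripper": 10, "tx": 0, "ty": 0, "tz": 0.3, "turn": 0},
    {"gripper": 10, "tx": 0, "ty": 0, "tz": 0.6, "turn": 0},
    {"gripper": 10, "tx": 0, "ty": 0, "tz": 0.9, "turn": 0},
    {"gripper": 10, "tx": 0, "ty": 0, "tz": 1.2, "turn": 0},
    {"gripper": 10, "tx": 0, "ty": 0, "tz": 1.5, "turn": 0},
    {"gripper": 10, "tx": 0, "ty": 0, "tz": 1.8, "turn": 0},
    {"gripper": 10, "tx": 0, "ty": 0, "tz": 2.0, "turn": 0},
    {"gripper": 10, "tx": 0, "ty": 0, "tz": 2.2, "turn": 0},
    {"gripper": 10, "tx": 0, "ty": 0, "tz": 2.4, "turn": 0},
    {"gripper": 10, "tx": 0, "ty": 0, "tz": 2.4, "turn": 0}
  ]
}}

```text
time_s: 8.15
ee_pos: [0.6066, -0.0349, 0.0563]
tcp_rot: [180.0, -0.0, -163.9]
contact_force: [-0.3, -0.5, -2.6]
width: 0.0192
finger_force: 49.8
```

Call:
{"op": "send_rows", "data": {
  "targets": [
    {"gripper": 10, "tx": 0, "ty": 0, "tz": 0.2, "turn": 0},
    {"gripper": 10, "tx": 0, "ty": 0, "tz": 0.4, "turn": 0},
    {"gripper": 10, "tx": 0, "ty": 0, "tz": 0.5, "turn": 0},
    {"gripper": 10, "tx": 0, "ty": 0, "tz": 0.6, "turn": 0},
    {"gripper": 10, "tx": 0, "ty": 0, "tz": 0.7, "turn": 0},
    {"gripper": 10, "tx": 0, "ty": 0, "tz": 0.8, "turn": 0},
    {"gripper": 10, "tx": 0, "ty": 0, "tz": 0.9, "turn": 0},
    {"gripper": 10, "tx": 0, "ty": 0, "tz": 1.0, "turn": 0},
    {"gripper": 10, "tx": 0, "ty": 0, "tz": 1.0, "turn": 0},
    {"gripper": 10, "tx": 0, "ty": 0, "tz": 1.0, "turn": 0}
  ]
}}

```text
time_s: 8.98
ee_pos: [0.6067, -0.0349, 0.0562]
tcp_rot: [-180.0, 0.0, -163.8]
contact_force: [-5.8, 0.5, 7.0]
width: 0.0197
finger_force: 51.2
```

Light contact has begun (Fz -2.6 → +7 N) at the expected seat height. Next I release and rise.

Call:
{"op": "send_rows", "data": {
  "targets": [
    {"gripper": 24, "tx": 0, "ty": 0, "tz": 0, "turn": 0},
    {"gripper": 30, "tx": 0, "ty": 0, "tz": 0, "turn": 0},
    {"gripper": 40, "tx": 0, "ty": 0, "tz": 0, "turn": 0},
    {"gripper": 55, "tx": 0, "ty": 0, "tz": 0, "turn": 0},
    {"gripper": 65, "tx": 0, "ty": 0, "tz": 0, "turn": 0},
    {"gripper": 65, "tx": 0, "ty": 0, "tz": 0, "turn": 0},
    {"gripper": 65, "tx": 0, "ty": 0, "tz": 0, "turn": 0},
    {"gripper": 65, "tx": 0, "ty": 0, "tz": -3, "turn": 0},
    {"gripper": 65, "tx": 0, "ty": 0, "tz": -10, "turn": 0},
    {"gripper": 65, "tx": 0, "ty": 0, "tz": -20, "turn": 0}
  ]
}}

```text
time_s: 9.82
ee_pos: [0.6064, -0.0349, 0.0756]
tcp_rot: [180.0, -0.1, -163.9]
contact_force: [0.2, -0.2, -0.0]
width: 0.0649
finger_force: 0.0
```

Call:
{"op": "send_rows", "data": {
  "targets": [
    {"gripper": 65, "tx": 0, "ty": 0, "tz": -15, "turn": 0},
    {"gripper": 65, "tx": 0, "ty": 0, "tz": -35, "turn": 0},
    {"gripper": 65, "tx": 0, "ty": 0, "tz": -60, "turn": 0},
    {"gripper": 65, "tx": 0, "ty": 0, "tz": -85, "turn": 0},
    {"gripper": 65, "tx": 0, "ty": 0, "tz": -110, "turn": 0},
    {"gripper": 65, "tx": 0, "ty": 0, "tz": -130, "turn": 0},
    {"gripper": 65, "tx": 0, "ty": 0, "tz": -145, "turn": 0},
    {"gripper": 65, "tx": 0, "ty": 0, "tz": -155, "turn": 0},
    {"gripper": 65, "tx": 0, "ty": 0, "tz": -160, "turn": 0},
    {"gripper": 65, "tx": 0, "ty": 0, "tz": -160, "turn": 0}
  ]
}}

```text
time_s: 10.65
ee_pos: [0.6068, -0.0349, 0.2365]
tcp_rot: [-180.0, 0.1, -163.9]
contact_force: [0.6, -0.6, -0.9]
width: 0.0651
finger_force: 0.0
```

```bash
python3 - <<'E'
from h import *
im,c,T,s=grab('wrist');print(s['ee_pos'],s['contact_force'])
for o,hs in blobs(mask(im,*BLUE),1500): print(rect(o,c,T,.03),cv2.boundingRect(o))
b=grab('side')[0];o2=b[120:230,230:400]
f=lambda a,k:cv2.resize(a,None,fx=k,fy=k,interpolation=cv2.INTER_CUBIC)
A=f(im[80:290,120:390],1.4);B=f(o2,378/170);
cv2.imwrite('pics/end.png',np.vstack([A,cv2.resize(B,(A.shape[1],245))])[:,:,::-1])
E
```

```text
[ 0.60682513 -0.03491784  0.23650815] [ 0.62252905 -0.57616337 -0.90460593]
(array([608.5, -34.3]), array([ 89.7, 198.3]), np.float32(16.2)) (217, 90, 79, 160)
```

View pics/end.png

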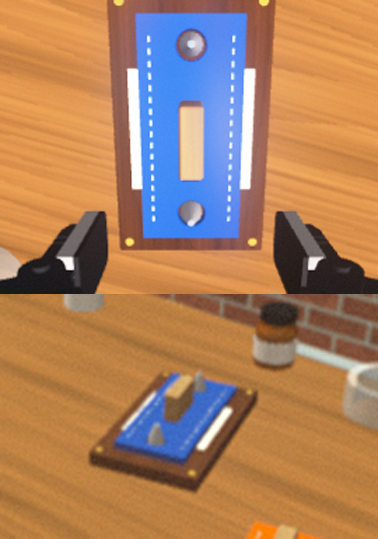

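The picture shows both dowels up through the holes (crop (191,43) and (190,212)) and the plate flat on the board. It measures 89.7x198.3 mm at the z=30 mm plane, as it should. The gripper is clear.

```bash
python3 -c "
from workcell import job
print(job.hand_in())"
```

```text
the job is handed in; nothing more can be done
None
```

The smaller blue template lies flat on the jig with both dowels up through its holes; I released it, never touched the orange one, and handed in the job at about 11 s.

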